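Line up tube offcuts by length on the stock board

ROBOT

A 6-joint arm with a two-finger parallel gripper is mounted at the origin on the work surface. World frame = base frame: x ahead of the robot, y to its left, z up, the work surface at z = 0. Lengths are in m, angles in rad, forces in N, time in s.
With the tool pointing down it reaches from about 0.35 to 0.775 m from the base axis. Payload 7.3 kg.
Tool frame: the origin (TCP) lies at the very end of the fingers, on their centre line; the grasp point (between the pads) lies 19 mm behind it; z points along the fingers, x is the direction in which the jaws open and shut, and the axes are right-handed (so a half turn about z gives the same grasp; the last joint's range is limited). The gripper opens to 92 mm and grips with 3 to 60 N. Pads are 19 mm wide; open, the fingers measure 130 mm over their backs; the gripper's body (75 mm by 190 mm) begins 47 mm behind the grasp point.
Start: joints at [-1.472, 0.342, 1.524, -0, 1.275, -0.146], TCP at [0.127, -0.509, 0.227] pointing down, gripper open.
Joint ranges: [-2.53, 2.53], [-0.77, 2.02], [0.04, 2.7], [-1, 4.14], [0.28, 2.66], [-3.11, 3.11]. Speed limits (rad/s): [2.57, 2.57, 3.14, 3.14, 3.14, 3.14].

INTERFACE

Orientations are given as [roll, pitch, yaw] about the fixed x, y, z axes, in that order (R = Rz(yaw) Ry(pitch) Rx(roll)).
In Python, from cell import robot, read_camera, nets gives the robot as it stands. The module is installed in compiled form; this text tells all that it offers.
- The arm moves only by the tool carry_out, never from a script. Its arguments are lists of equal length, an entry for each row: "translation": the shift along the tool's x, y, z in m, a list of three; "turn": the turn, a rotation vector about the tool's x, y, z in rad, a list of three; "gripper": the gripper's target within -1 to 1 (shut at 1, half-way at 0, fully open at -1). A call has 1 to 10 rows; each row shifts and turns the commanded pose from where the row before left it, along the tool's axes as they then stand; what a row does not reach is not made up. A row lasts 1/10 s, in which the tool goes at most 50 mm and 8.59 degrees, less where a joint would pass 70% of its speed; a pose out of reach is approached as far as the arm can. A call with a gripper value outside its range is refused whole. The fingers move at their own pace and stop on an object; "squeeze" is the grip in N (left out, the last holds). Time passes only in rows, so rows that do not move let the fingers close. It gives the time, the measured TCP pose, the force and the opening at its end, in the units of the state.
- robot.observe(): the state, without advancing time (a new reading comes with each control period).
- read_camera(name): name is "scene" or "side" or "wrist"; returns a dict with "img" (384x512x3 uint8, red, green, blue), "fx", "fy", "cx", "cy" (pixels), "distortion" ([k1, k2, p1, p2, k3] as OpenCV has them; the pictures are not rectified), "world_from_camera" (4x4, takes a point from camera to world coordinates). Camera axes: x right, y down, z forward; pixel columns grow to the right and rows downward; lengths in m; the calibration is good to about 2 mm. A picture is of the moment at which its call begins. There is no depth.
- robot.hand_in(): hands the job in, once; it reports no verdict.
Trained networks look in a picture, given as the dict that the camera call returned (one of the last four; its "shot" number tells which), for a name from the list of things; names that differ only in an ending like _2 or _b are one class to them, and where a whole thing is asked for, a point or a joint stands for the part that bears it (a point fixed in the world has none). Each returns a list of dicts, best first, with "score" (0 to 1); they miss things now and then, are a little off and sometimes report something else, mostly with a low value. They report only what shows in the picture. A call takes as long as a camera call. They do not tell look-alikes from the thing itself.
- nets.regions_of(picture, name): "region" (384x512 bool, what is visible of it) and "pixel" ([column, row] in pixels, amid what is visible of it).
- nets.tip_of(picture, name): "pixel" ([column, row] in pixels: a listed point, or the origin of a listed thing).
The state is a dict: "time": time; "qpos": joint angles; "qvel": joint speeds; "joint_efforts": joint torques, N m; "tool_pos": TCP position; "tool_rot": TCP orientation; "contact_force": force on the tool from outside, world axes, zero at the start; "torque": the same for the moment, N m; "opening": finger opening in m.
Only numpy, scipy, OpenCV 4.12 (cv2) and the standard library are available. Lean on these libraries where they do the work, as an engineer would, in place of code of your own. Each camera call takes 0.05 s, during which the arm holds its last target. There are 200 camera calls.

TASK

Line up the four loose tube offcuts on the wooden stock board in order of length, each standing upright inside its own white disc: the shortest in the disc next to the orange end block, and on up to the longest at the other end of the row. Leave the oil bottle standing.

Things in the scene. Friction and masses are not known exactly. Their poses are not given: they have to be found in the camera images.
- copper_tube: Copper round tube offcut, 50 mm tall (the shortest), 40 mm outside diameter, wall 3.5 mm. Stands upright; origin at the centre of its underside, z up through the tube. Open at both ends. Mass 0.1 to 0.3 kg.
- blue_tube: Blue-painted square tube offcut, 70 mm tall (second shortest), 34 x 34 mm outside, wall 3 mm. Stands upright; origin at the centre of its underside, z up through the tube. Open at both ends. Mass 0.1 to 0.3 kg. x and y are square to its faces.
- green_tube: Green-painted round tube offcut, 90 mm tall (second longest), 40 mm outside diameter, wall 3.5 mm. Stands upright; origin at the centre of its underside, z up through the tube. Open at both ends. Mass 0.1 to 0.3 kg.
- silver_tube: Bare aluminium round tube offcut, 110 mm tall (the longest), 40 mm outside diameter, wall 3.5 mm. Stands upright; origin at the centre of its underside, z up through the tube. Open at both ends. Mass 0.1 to 0.3 kg.
- disc_1: White disc painted on the stock board, 66 mm diameter, first of four in the row counted from the +y (left) end. Origin at its centre on the board's top face, 18 mm above the table, where a tube's underside rests. z up, y along the row towards disc_1, x across it, away from the robot. Fixed board, 100 mm across the row, 460 mm long; discs about 85 mm apart.
- disc_2: White disc painted on the stock board, 66 mm diameter, second of four in the row counted from the +y (left) end. Origin at its centre on the board's top face, 18 mm above the table, where a tube's underside rests. z up, y along the row towards disc_1, x across it, away from the robot. Fixed board, 100 mm across the row, 460 mm long; discs about 85 mm apart.
- disc_3: White disc painted on the stock board, 66 mm diameter, third of four in the row counted from the +y (left) end. Origin at its centre on the board's top face, 18 mm above the table, where a tube's underside rests. z up, y along the row towards disc_1, x across it, away from the robot. Fixed board, 100 mm across the row, 460 mm long; discs about 85 mm apart.
- disc_4: White disc painted on the stock board, 66 mm diameter, fourth of four in the row counted from the +y (left) end. Origin at its centre on the board's top face, 18 mm above the table, where a tube's underside rests. z up, y along the row towards disc_1, x across it, away from the robot. Fixed board, 100 mm across the row, 460 mm long; discs about 85 mm apart.
- orange_end: Orange end block fixed on the board at one end of the row, 70 across the row x 30 along it x 30 mm high; origin at the centre of its underside, on the board's top face. It may be at either end of the row; a grey block of the same size is at the other end. It marks the end for the shortest tube.
- oil_bottle: Amber oil bottle with black cap, loose, 38 mm diameter, 115 mm tall, standing among the tubes; origin at the centre of its underside. To be left standing. Other small loose parts (a nut, a collar, 16 mm high or less) lie among the tubes too.
Things that resemble listed ones, but are neither listed nor needed, are in the scene too. Of the things shaped like the copper_tube, the copper one is meant.

How it is judged:
At the end, for the whole second after the job is handed in: From the disc by the orange block onward stand the copper, blue, green and silver tubes, in that order: each centre within 13 mm of its disc's centre, underside within 6 mm of the board's top, upright within 0.1 rad, released and at rest (angle between each of copper_tube, blue_tube, green_tube, silver_tube's own z axis and vertical below 0.1 rad and linear speed of each of copper_tube, blue_tube, green_tube, silver_tube below 0.02 m/s and ((y of orange_end in the frame of disc_2 above 0 m and horizontal distance between copper_tube and disc_1 below 0.013 m and z of copper_tube in the frame of disc_1 between -0.006 and 0.006 m and horizontal distance between blue_tube and disc_2 below 0.013 m and z of blue_tube in the frame of disc_2 between -0.006 and 0.006 m and horizontal distance between green_tube and disc_3 below 0.013 m and z of green_tube in the frame of disc_3 between -0.006 and 0.006 m and horizontal distance between silver_tube and disc_4 below 0.013 m and z of silver_tube in the frame of disc_4 between -0.006 and 0.006 m) or (y of orange_end in the frame of disc_2 below 0 m and horizontal distance between copper_tube and disc_4 below 0.013 m and z of copper_tube in the frame of disc_4 between -0.006 and 0.006 m and horizontal distance between blue_tube and disc_3 below 0.013 m and z of blue_tube in the frame of disc_3 between -0.006 and 0.006 m and horizontal distance between green_tube and disc_2 below 0.013 m and z of green_tube in the frame of disc_2 between -0.006 and 0.006 m and horizontal distance between silver_tube and disc_1 below 0.013 m and z of silver_tube in the frame of disc_1 between -0.006 and 0.006 m))); the robot touches nothing.
It fails at once if the oil bottle is knocked over (angle between oil_bottle's own z axis and vertical above 0.6 rad).
It also fails if it takes over 115 s, if anything falls off the work surface, if the arm or the gripper's body presses on something with over 40 N, if the wrist force passes 120 N, or if a joint passes its speed limit or range.

## Working session

There is one attempt and no reset: what is moved stays moved. The work goes in short steps, Python scripts to look and compute and a tool call to move; the robot and the scene stay as the last step left them, time stands still between calls to the robot, and variables do not carry over. Pictures are saved under pics/ and viewed, about 12 in all and at most 16, crops included, and the job is handed in when it is done.

Besides the shell and the picture viewer there is one more tool, called after "Call:" as name(argument=value, ...) on one line, values as JSON. carry_out: Moves the arm, as the interface text tells. Its arguments: {"type":"object","properties":{"translation":{"type":"array","items":{"type":"array","items":{"type":"number"}}},"turn":{"type":"array","items":{"type":"array","items":{"type":"number"}}},"gripper":{"type":"array","items":{"type":"number"}},"squeeze":{"type":"number"}},"required":["translation","turn","gripper"]}

```bash
mkdir -p pics; python3 - <<'E'
from cell import robot, read_camera, nets
import cv2, numpy as np
s=robot.observe(); print({k:np.round(v,3).tolist() for k,v in s.items()})
ims=[]
for n in ["scene","side"]:
    p=read_camera(n); cv2.imwrite(f"pics/{n}0.png",cv2.resize(p["img"][:,:,::-1],(800,600)))
    print(n,np.round(p["world_from_camera"],3).tolist(),p["fx"])
E
```

```text
{'time': 0.0, 'qpos': [-1.472, 0.343, 1.525, 0.0, 1.275, -0.146], 'qvel': [0.004, 0.001, -0.0, 0.0, -0.001, -0.0], 'joint_efforts': [0.0, -43.125, -24.422, 0.072, 0.056, -0.0], 'tool_pos': [0.127, -0.509, 0.226], 'tool_rot': [-3.141, 0.002, -1.326], 'contact_force': [-0.031, 0.372, -0.724], 'torque': [0.031, 0.044, -0.027], 'opening': 0.092}
scene [[-0.865, 0.395, -0.309, 0.805], [0.502, 0.665, -0.553, 0.498], [-0.013, -0.634, -0.773, 0.725], [0.0, 0.0, 0.0, 1.0]] 385.3450720531187
side [[-0.742, -0.474, 0.474, -0.014], [-0.67, 0.51, -0.54, 0.632], [0.014, -0.718, -0.696, 0.847], [0.0, 0.0, 0.0, 1.0]] 449.0684177967256
```

View pics/scene0.png

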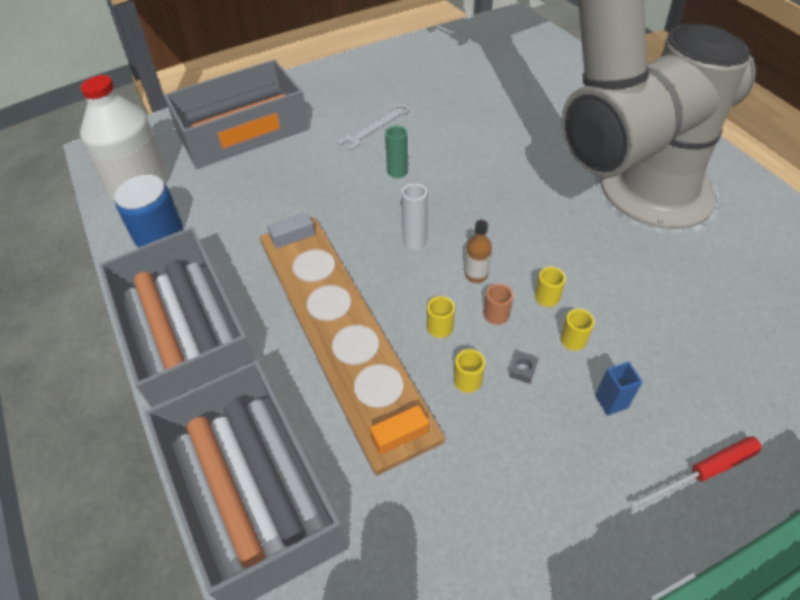

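View pics/side0.png

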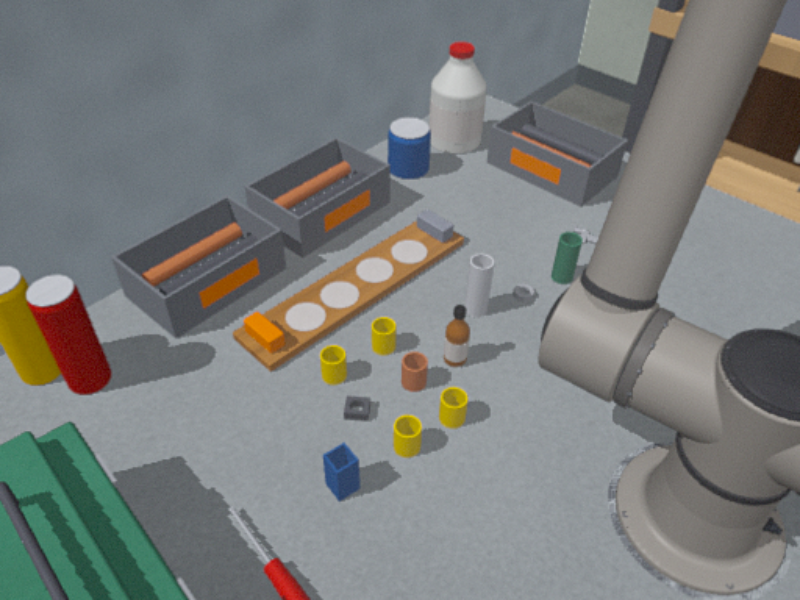

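Both views show that the orange block is at the +y end, so the order is copper→disc_1 through silver→disc_4. In the scene picture (800x600), the copper tube is at about (498,303). The yellow look-alikes at (440,316), (470,370), (550,286) and (577,328) are the wrong colour. The bottle is at (478,252), silver (414,216), green (397,152) and blue (620,388).

```bash
cat > h.py <<'E'
from cell import robot, read_camera, nets
import cv2, numpy as np
from scipy.optimize import minimize
def proj(p,P):
    T=np.linalg.inv(p["world_from_camera"]); r,_=cv2.Rodrigues(T[:3,:3])
    K=np.array([[p["fx"],0,p["cx"]],[0,p["fy"],p["cy"]],[0,0,1.]])
    return cv2.projectPoints(np.asarray(P,float).reshape(-1,3),r,T[:3,3],K,np.array(p["distortion"],float))[0].reshape(-1,2)
def onplane(p,px,z):
    K=np.array([[p["fx"],0,p["cx"]],[0,p["fy"],p["cy"]],[0,0,1.]])
    u=cv2.undistortPoints(np.array([[px]],float),K,np.array(p["distortion"],float)).ravel()
    W=np.array(p["world_from_camera"]); d=W[:3,:3]@[u[0],u[1],1]; o=W[:3,3]
    return (o+d*(z-o[2])/d[2])[:2]
H=dict(copper_tube=.05,blue_tube=.07,green_tube=.09,silver_tube=.11,oil_bottle=.115)
def model(n,x,y,yaw,z0=0):
    if n.startswith("blue"): b=np.array([[1,1],[1,-1],[-1,-1],[-1,1]])*.017
    else:
        a=np.linspace(0,2*np.pi,24,endpoint=False); b=np.c_[np.cos(a),np.sin(a)]*.02
    c,s=np.cos(yaw),np.sin(yaw); b=b@np.array([[c,s],[-s,c]])+[x,y]
    return np.r_[np.c_[b,np.full(len(b),z0)],np.c_[b,np.full(len(b),z0+H[n])]]
def mask(p,P):
    m=np.zeros((384*4,512*4),np.uint8); h=cv2.convexHull((proj(p,P)*4+1.5).astype(np.float32)).astype(np.int32)
    cv2.fillConvexPoly(m,h,1); return cv2.resize(m.astype(np.float32),(512,384),interpolation=cv2.INTER_AREA)
def fit(n,obs,x0,z0=0):
    regs=[(p,r.astype(np.float32)) for p,r in obs]
    f=lambda v: sum(np.abs(mask(p,model(n,*v,*([0] if len(v)==2 else []),z0))-r).sum()/r.sum() for p,r in regs)
    if n!="blue_tube":
        s=[[0,0],[.01,0],[0,.01]]; o=minimize(f,x0,method="Nelder-Mead",options=dict(initial_simplex=np.array(x0)+s,xatol=1e-4)); return o.x,o.fun
    best=None
    for yw in np.arange(-.7,.8,.2):
        v=np.array([*x0,yw]); o=minimize(f,v,method="Nelder-Mead",options=dict(initial_simplex=v+np.array([[0,0,0],[.008,0,0],[0,.008,0],[0,0,.15]]),xatol=1e-4))
        if best is None or o.fun<best.fun: best=o
    return best.x,best.fun
E
python3 - <<'E'
from h import *
ps=[read_camera("scene"),read_camera("side")]
for n in ["copper_tube","blue_tube","green_tube","silver_tube","oil_bottle"]:
    L=[nets.regions_of(p,n) for p in ps]; 
    for p,l in zip(ps,L): print(n,[(np.round(d["pixel"]).tolist(),round(d["score"],2)) for d in l[:6]])
    if n=="copper_tube":
        px=[np.array([498,303])*.64,np.array([414,372])*.64]
        L=[sorted(l,key=lambda d:np.hypot(*(np.array(d["pixel"])-q))) for l,q in zip(L,px)]
    obs=[(p,l[0]["region"]) for p,l in zip(ps,L) if l]
    for p,r in obs: 
        x0=onplane(p,[np.nonzero(r)[1].mean(),np.nonzero(r)[0].mean()],H[n]/2); print("  single",np.round(x0,4), np.round(fit(n,[(p,r)],x0)[0],4) if n!="oil_bottle" else "")
    if n!="oil_bottle": print("  both",fit(n,obs,x0))
for i in range(1,5):
    for p in ps:
        l=nets.tip_of(p,f"disc_{i}")[:4]; print(f"disc{i}",[(np.round(onplane(p,d["pixel"],.018),4).tolist(),round(d["score"],2)) for d in l])
for p in ps:
    g=cv2.cvtColor(p["img"],cv2.COLOR_RGB2HSV); m=((g[...,1]<45)&(g[...,2]>170)).astype(np.uint8)
    for c in cv2.findContours(m,cv2.RETR_EXTERNAL,cv2.CHAIN_APPROX_NONE)[0]:
        if len(c)>30:
            (cx,cy),ax,_=cv2.fitEllipse(c); q=onplane(p,[cx,cy],.018)
            if .2<q[0]<.9 and abs(q[1])<.6: print("white",np.round(q,4),np.round(ax))
E
```

```text
copper_tube [([320.0, 193.0], 0.97), ([298.0, 235.0], 0.93), ([353.0, 187.0], 0.79), ([372.0, 211.0], 0.67), ([284.0, 204.0], 0.61)]
copper_tube [([264.0, 234.0], 0.96), ([260.0, 278.0], 0.94), ([244.0, 214.0], 0.73), ([291.0, 262.0], 0.64)]
  single [0.4268 0.0854] [0.4267 0.0853]
  single [0.4265 0.0855] [0.4255 0.0862]
  both (array([0.42598016, 0.08567083]), np.float64(0.16993916034698486))
blue_tube [([398.0, 247.0], 0.73)]
blue_tube [([217.0, 300.0], 0.72)]
  single [0.3763 0.2892] [0.3777 0.2902 1.4126]
  single [0.3773 0.2898] [ 0.3764  0.2903 -0.1942]
  both (array([ 0.37654286,  0.29008766, -0.19070393]), np.float64(0.10943225771188736))
green_tube [([253.0, 95.0], 0.96)]
green_tube [([361.0, 165.0], 0.6)]
  single [ 0.3905 -0.2849] [ 0.3918 -0.2818]
  single [ 0.3899 -0.2811] [ 0.3887 -0.2799]
  both (array([ 0.39073438, -0.28297424]), np.float64(0.18102356791496277))
silver_tube [([266.0, 138.0], 0.55)]
silver_tube [([307.0, 182.0], 0.56)]
  single [ 0.4535 -0.1129] [ 0.4556 -0.1084]
  single [ 0.4535 -0.1086] [ 0.4529 -0.1079]
  both (array([ 0.45413635, -0.10970106]), n
[... 1001 characters left out ...]
te [0.7173 0.1261] [ 7. 14.]
white [0.799  0.1658] [  5. 124.]
white [0.6427 0.1131] [26. 30.]
white [0.6394 0.0371] [24. 29.]
white [0.4663 0.0376] [ 9. 21.]
white [ 0.6399 -0.0506] [21. 27.]
white [ 0.8498 -0.1351] [ 6. 82.]
white [ 4.668e-01 -2.000e-04] [ 8. 13.]
white [ 0.7998 -0.1361] [ 3. 71.]
white [ 0.6282 -0.1313] [19. 26.]
white [ 0.4259 -0.1609] [14. 46.]
white [ 0.3869 -0.4062] [ 8. 44.]
white [0.4082 0.4256] [ 2. 41.]
white [0.6252 0.4946] [ 1. 19.]
white [0.6414 0.1142] [17. 25.]
white [ 0.291  -0.1902] [ 9. 70.]
white [0.6381 0.0383] [16. 24.]
white [ 0.6382 -0.0495] [15. 23.]
white [ 0.5128 -0.2   ] [ 9. 14.]
white [ 0.6263 -0.1298] [14. 22.]
white [ 0.4138 -0.3947] [ 6. 13.]
```

```bash
python3 - <<'E'
from h import *
ps=[read_camera("scene"),read_camera("side")]
for p in ps:
    for d in nets.regions_of(p,"copper_tube"):
        r=d["region"]; m=p["img"][r].mean(0).round()
        x0=onplane(p,[np.nonzero(r)[1].mean(),np.nonzero(r)[0].mean()],.025); print(np.round(d["pixel"]),m,np.round(x0,3))
    for d in nets.tip_of(p,"oil_bottle")[:2]: print("bottle",np.round(onplane(p,d["pixel"],0),3),d["score"])
a=[cv2.resize(ps[0]["img"][140:260,240:400],(640,480),interpolation=cv2.INTER_CUBIC)]
cv2.imwrite("pics/crop1.png",a[0][:,:,::-1])
E
```

```text
[320. 193.] [155. 108.  83.] [0.426 0.085]
[300. 236.] [182. 164.  55.] [0.527 0.158]
[285. 205.] [183. 166.  57.] [0.513 0.063]
[369. 208.] [178. 161.  56.] [0.355 0.18 ]
[354. 184.] [179. 162.  53.] [0.34  0.098]
bottle [ 0.396 -0.002] 0.68
[260. 280.] [165. 146.  25.] [0.356 0.182]
[263. 233.] [140.  95.  72.] [0.426 0.084]
[289. 260.] [166. 147.  21.] [0.339 0.101]
[245. 217.] [164. 145.  20.] [0.51  0.063]
[212. 233.] [162. 142.  18.] [0.525 0.16 ]
bottle [0.408 0.009] 0.82
```

View pics/crop1.png

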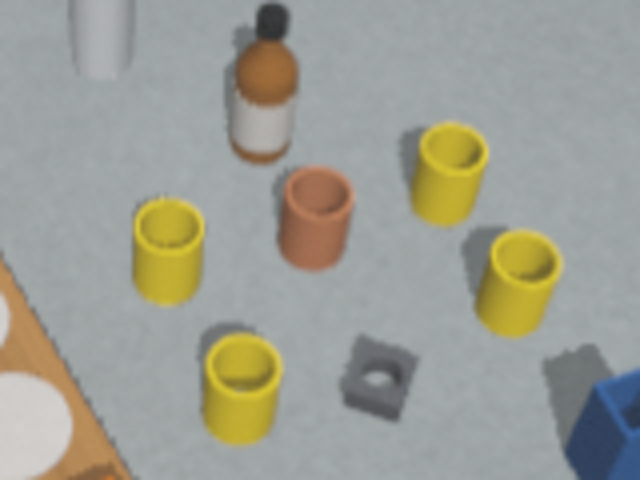

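Copper is confirmed: at crop (315,220) it is the only copper-coloured tube, and the four around it are yellow. The bottle stands just behind it at (265,90). I'll start with green, turning the tool to yaw 0 first.

Call:
carry_out(translation=[[0, 0, 0], [0, 0, 0], [0, 0, 0], [0, 0, 0], [0, 0, 0], [0, 0, 0], [0, 0, 0], [0, 0, 0], [0, 0, 0], [0, 0, 0]], turn=[[0, 0, -0.1326], [0, 0, -0.1326], [0, 0, -0.1326], [0, 0, -0.1326], [0, 0, -0.1326], [0, 0, -0.1326], [0, 0, -0.1326], [0, 0, -0.1326], [0, 0, -0.1326], [0, 0, -0.1326]], gripper=[-1, -1, -1, -1, -1, -1, -1, -1, -1, -1], squeeze=20)

```text
time: 2.4
tool_pos: [0.1272, -0.5094, 0.2267]
tool_rot: [3.142, 0.0, 0.005]
contact_force: [-0.2, -0.1, -0.1]
opening: 0.0919
```

Call:
carry_out(translation=[[0.033, -0.0283, 0], [0.033, -0.0283, 0], [0.033, -0.0283, 0], [0.033, -0.0283, 0], [0.033, -0.0283, 0], [0.033, -0.0283, 0], [0.033, -0.0283, 0], [0.033, -0.0283, 0], [0, 0, 0], [0, 0, 0]], turn=[[0, 0, 0], [0, 0, 0], [0, 0, 0], [0, 0, 0], [0, 0, 0], [0, 0, 0], [0, 0, 0], [0, 0, 0], [0, 0, 0], [0, 0, 0]], gripper=[-1, -1, -1, -1, -1, -1, -1, -1, -1, -1])

```text
time: 3.4
tool_pos: [0.3917, -0.2824, 0.2267]
tool_rot: [3.141, 0.0, 0.003]
contact_force: [-0.7, -0.8, -0.3]
opening: 0.0918
```

```bash
python3 - <<'E'
from h import *
p=read_camera("wrist"); im=p["img"].copy()
cv2.polylines(im,[cv2.convexHull(proj(p,model("green_tube",.3907,-.283,0)).astype(np.float32)).astype(np.int32)],True,(255,0,0),1)
cv2.imwrite("pics/w1.png",cv2.resize(im,(640,480))[:,:,::-1])
l=nets.regions_of(p,"green_tube")
if l: print(fit("green_tube",[(p,l[0]["region"])],[.3907,-.283]))
E
```

```text
(array([ 0.39213874, -0.28596654]), np.float64(0.10815602540969849))
```

View pics/w1.png

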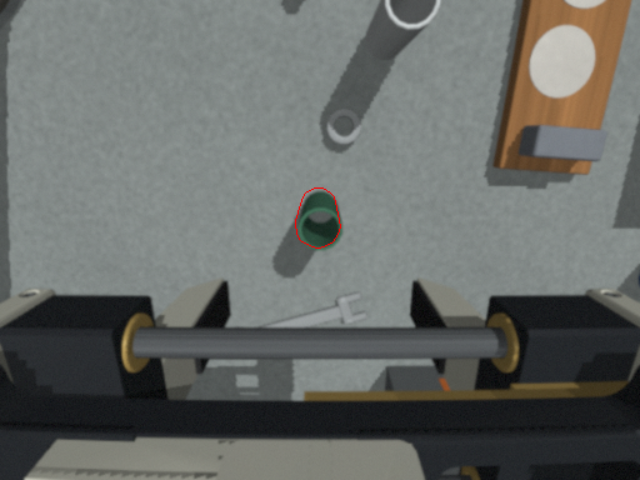

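The wrist view shows green at (320,220) inside its red outline, agreeing to within 3 mm. The collar lies at (345,125), clear of the jaws. Descending to grasp.

Call:
carry_out(translation=[[0, 0.002, 0.03], [0, 0, 0.03], [0, 0, 0.03], [0, 0, 0.03], [0, 0, 0.03], [0, 0, 0.02], [0, 0, 0.012], [0, 0, 0], [0, 0, 0], [0, 0, 0]], turn=[[0, 0, 0], [0, 0, 0], [0, 0, 0], [0, 0, 0], [0, 0, 0], [0, 0, 0], [0, 0, 0], [0, 0, 0], [0, 0, 0], [0, 0, 0]], gripper=[-1, -1, -1, -1, -1, -1, -1, -1, 1, 1], squeeze=20)

```text
time: 4.5
tool_pos: [0.3913, -0.2859, 0.0456]
tool_rot: [3.14, -0.001, -0.001]
contact_force: [-0.2, 0.5, -0.2]
opening: 0.0798
```

Call:
carry_out(translation=[[0, 0, 0], [0, 0, 0], [0, 0, 0], [0, 0, 0], [0, 0, 0], [0, 0, 0], [0, 0, 0]], turn=[[0, 0, 0], [0, 0, 0], [0, 0, 0], [0, 0, 0], [0, 0, 0], [0, 0, 0], [0, 0, 0]], gripper=[1, 1, 1, 1, 1, 1, 1])

```text
time: 5.2
tool_pos: [0.3913, -0.285, 0.0448]
tool_rot: [3.141, -0.0, 0.0]
contact_force: [0.2, 1.2, 0.7]
opening: 0.0397
```

Call:
carry_out(translation=[[0, 0, -0.03], [0, 0, -0.03], [0, 0, -0.04], [0, 0, -0.04], [0, 0, -0.02], [0.031, -0.0294, 0], [0.031, -0.0294, 0], [0.031, -0.0294, 0], [0.031, -0.0294, 0], [0.031, -0.0294, 0]], turn=[[0, 0, 0], [0, 0, 0], [0, 0, 0], [0, 0, 0], [0, 0, 0], [0, 0, 0], [0, 0, 0], [0, 0, 0], [0, 0, 0], [0, 0, 0]], gripper=[1, 1, 1, 1, 1, 1, 1, 1, 1, 1])

```text
time: 6.2
tool_pos: [0.547, -0.1365, 0.2042]
tool_rot: [-3.141, 0.001, -0.0]
contact_force: [0.3, -1.4, -1.7]
opening: 0.0393
```

Call:
carry_out(translation=[[0.031, -0.0294, 0], [0.031, -0.0294, 0], [0.031, -0.0294, 0], [0, 0, 0.03], [0, 0, 0.03], [0, 0, 0], [0, 0, 0]], turn=[[0, 0, 0], [0, 0, 0], [0, 0, 0], [0, 0, 0], [0, 0, 0], [0, 0, 0], [0, 0, 0]], gripper=[1, 1, 1, 1, 1, 1, 1])

```text
time: 6.9
tool_pos: [0.639, -0.0498, 0.1445]
tool_rot: [-3.141, 0.002, -0.0]
contact_force: [0.3, -0.7, -1.0]
opening: 0.0391
```

```bash
python3 - <<'E'
from h import *
p=read_camera("wrist"); im=p["img"].copy()
for x,y in [(.642,.1136),(.639,.0377),(.639,-.05),(.627,-.1305)]:
    a=np.linspace(0,6.28,40); cv2.polylines(im,[proj(p,np.c_[x+.033*np.cos(a),y+.033*np.sin(a),a*0+.018]).astype(np.int32)],True,(255,0,0),1)
q=read_camera("scene"); 
b=cv2.resize(q["img"][100:340,130:330],(400,480))
cv2.imwrite("pics/w2.png",np.hstack([cv2.resize(im,(400,300)),cv2.resize(b,(360,300))])[:,:,::-1])
print(np.round(robot.observe()["tool_pos"],4))
E
```

```text
[ 0.6401 -0.0502  0.1466]
```

View pics/w2.png

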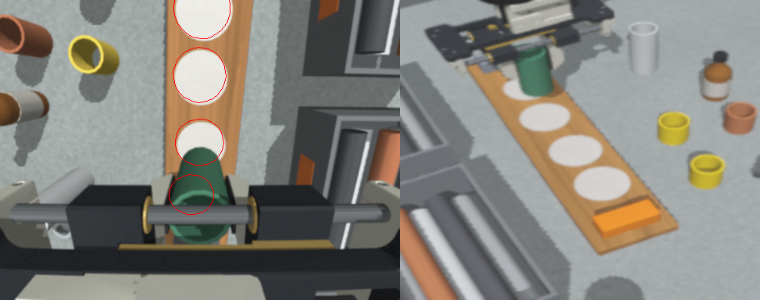

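The red circles match the visible discs in the wrist view to a millimetre or two, and green hangs over disc_3. I'll lower it and release.

Call:
carry_out(translation=[[0, 0, 0.03], [0, 0, 0.025], [0, 0, 0.015], [0, 0, 0.008], [0, 0, 0.003], [0, 0, 0], [0, 0, 0], [0, 0, 0], [0, 0, 0]], turn=[[0, 0, 0], [0, 0, 0], [0, 0, 0], [0, 0, 0], [0, 0, 0], [0, 0, 0], [0, 0, 0], [0, 0, 0], [0, 0, 0]], gripper=[1, 1, 1, 1, 1, 1, 1, -1, -1])

```text
time: 7.9
tool_pos: [0.6399, -0.0499, 0.0647]
tool_rot: [3.141, -0.002, -0.0]
contact_force: [0.1, 0.9, -0.1]
opening: 0.0511
```

Call:
carry_out(translation=[[0, 0, 0], [0, 0, 0], [0, 0, -0.02], [0, 0, -0.03], [0, 0, -0.03], [0, 0, -0.03], [0, 0, -0.03], [0, 0, 0]], turn=[[0, 0, 0], [0, 0, 0], [0, 0, 0], [0, 0, 0], [0, 0, 0], [0, 0, 0], [0, 0, 0], [0, 0, 0]], gripper=[-1, -1, -1, -1, -1, -1, -1, -1])

```text
time: 8.7
tool_pos: [0.6414, -0.0501, 0.209]
tool_rot: [3.14, -0.009, 0.0]
contact_force: [1.0, -0.3, -0.1]
opening: 0.0919
```

Call:
carry_out(translation=[[-0.037, 0.0117, 0], [-0.037, 0.0117, 0], [-0.037, 0.0117, 0], [-0.037, 0.0117, 0], [-0.037, 0.0117, 0], [0, 0, 0.02], [0, 0, 0.03], [0, 0, 0.03], [0, 0, 0.03], [0, 0, 0.03]], turn=[[0, 0, 0], [0, 0, 0], [0, 0, 0], [0, 0, 0], [0, 0, 0], [0, 0, 0], [0, 0, 0], [0, 0, 0], [0, 0, 0], [0, 0, 0]], gripper=[-1, -1, -1, -1, -1, -1, -1, -1, -1, -1])

```text
time: 9.7
tool_pos: [0.4538, -0.1082, 0.0623]
tool_rot: [3.142, 0.0, -0.0]
contact_force: [0.2, -0.6, 0.1]
opening: 0.0917
```

Call:
carry_out(translation=[[0, 0, 0], [0, 0, 0], [0, 0, 0], [0, 0, 0], [0, 0, 0], [0, 0, 0], [0, 0, 0], [0, 0, 0], [0, 0, 0], [0, 0, 0]], turn=[[0, 0, 0], [0, 0, 0], [0, 0, 0], [0, 0, 0], [0, 0, 0], [0, 0, 0], [0, 0, 0], [0, 0, 0], [0, 0, 0], [0, 0, 0]], gripper=[-1, 1, 1, 1, 1, 1, 1, 1, 1, 1])

```text
time: 10.7
tool_pos: [0.4545, -0.1084, 0.0638]
tool_rot: [3.141, -0.0, -0.0]
contact_force: [-0.2, -0.2, 1.0]
opening: 0.0404
```

Call:
carry_out(translation=[[0, 0, -0.03], [0, 0, -0.04], [0, 0, -0.04], [0, 0, -0.03], [0.0345, 0.0044, 0], [0.0345, 0.0044, 0], [0.0345, 0.0044, 0], [0.0345, 0.0044, 0], [0.0345, 0.0044, 0], [0, 0, 0.03]], turn=[[0, 0, 0], [0, 0, 0], [0, 0, 0], [0, 0, 0], [0, 0, 0], [0, 0, 0], [0, 0, 0], [0, 0, 0], [0, 0, 0], [0, 0, 0]], gripper=[1, 1, 1, 1, 1, 1, 1, 1, 1, 1])

```text
time: 11.7
tool_pos: [0.6325, -0.1315, 0.1763]
tool_rot: [3.138, -0.01, 0.0]
contact_force: [1.6, 0.5, -2.7]
opening: 0.0406
```

Call:
carry_out(translation=[[0, 0, 0.03], [0, 0, 0.03], [0, 0, 0.015], [0, 0, 0.01], [0, 0, 0.0055], [0, 0, 0], [0, 0, 0], [0, 0, 0]], turn=[[0, 0, 0], [0, 0, 0], [0, 0, 0], [0, 0, 0], [0, 0, 0], [0, 0, 0], [0, 0, 0], [0, 0, 0]], gripper=[1, 1, 1, 1, 1, 1, 1, 1])

```text
time: 12.5
tool_pos: [0.6272, -0.1304, 0.0842]
tool_rot: [3.141, -0.002, 0.0]
contact_force: [0.3, -0.5, -2.9]
opening: 0.0403
```

Call:
carry_out(translation=[[0, 0, 0.002], [0, 0, 0], [0, 0, 0], [0, 0, 0], [0, 0, 0], [0, 0, 0], [0, 0, 0], [0, 0, -0.03], [0, 0, -0.04], [0, 0, -0.04]], turn=[[0, 0, 0], [0, 0, 0], [0, 0, 0], [0, 0, 0], [0, 0, 0], [0, 0, 0], [0, 0, 0], [0, 0, 0], [0, 0, 0], [0, 0, 0]], gripper=[1, 1, 1, -1, -1, -1, -1, -1, -1, -1])

```text
time: 13.5
tool_pos: [0.6263, -0.1301, 0.192]
tool_rot: [-3.141, 0.001, -0.0]
contact_force: [1.1, -0.2, 0.6]
opening: 0.0896
```

Call:
carry_out(translation=[[0, 0, -0.03], [0, 0, 0], [-0.0209, -0.035, 0], [-0.0209, -0.035, 0], [-0.0209, -0.035, 0], [-0.0209, -0.035, 0], [-0.0209, -0.035, 0], [-0.0209, -0.035, 0], [-0.0209, -0.035, 0], [-0.0209, -0.035, 0]], turn=[[0, 0, 0], [0, 0, 0], [0, 0, 0], [0, 0, 0], [0, 0, 0], [0, 0, 0], [0, 0, 0], [0, 0, 0], [0, 0, 0], [0, 0, 0]], gripper=[-1, -1, -1, -1, -1, -1, -1, -1, -1, -1])

```text
time: 14.5
tool_pos: [0.4581, 0.1509, 0.2204]
tool_rot: [3.141, 0.001, -0.0]
contact_force: [0.5, 0.3, -0.3]
opening: 0.0918
```

Call:
carry_out(translation=[[-0.0209, -0.035, 0], [-0.0209, -0.035, 0], [-0.0209, -0.035, 0], [-0.0209, -0.035, 0], [0, 0, 0], [0, 0, 0], [0, 0, 0], [0, 0, 0]], turn=[[0, 0, 0], [0, 0, 0], [0, 0, 0], [0, 0, 0], [0, 0, 0.1], [0, 0, 0.09], [0, 0, 0], [0, 0, 0]], gripper=[-1, -1, -1, -1, -1, -1, -1, -1])

```text
time: 15.3
tool_pos: [0.3757, 0.2895, 0.2206]
tool_rot: [3.141, 0.001, -0.188]
contact_force: [0.1, 0.2, 0.9]
opening: 0.0919
```

```bash
python3 - <<'E'
from h import *
p=read_camera("wrist"); im=p["img"].copy()
cv2.polylines(im,[cv2.convexHull(proj(p,model("blue_tube",.3766,.29,-.19)).astype(np.float32)).astype(np.int32)],True,(255,0,0),1)
q=read_camera("side"); b=q["img"]
for d in nets.regions_of(p,"blue_tube")[:1]: print(d["score"],fit("blue_tube",[(p,d["region"])],[.3766,.29]))
for n,z in [("green_tube",(.639,-.05)),("silver_tube",(.627,-.1305))]:
    s=read_camera("scene")
    for c in (q,s):
        for d in nets.regions_of(c,n)[:1]: print(n,d["score"],fit(n,[(c,d["region"])],z,.018))
cv2.imwrite("pics/w3.png",np.hstack([cv2.resize(im,(400,300)),cv2.resize(b,(400,300))])[:,:,::-1])
E
```

```text
0.79 (array([ 0.37831092,  0.28618513, -0.17295644]), np.float64(0.20495951175689697))
green_tube 0.69 (array([ 1.58364844, -1.13984375]), np.float64(1.0))
green_tube 0.88 (array([ 0.64032138, -0.04676128]), np.float64(0.05872093141078949))
silver_tube 0.79 (array([ 0.62727229, -0.13475316]), np.float64(0.1065594032406807))
silver_tube 0.81 (array([ 0.627488  , -0.13430195]), np.float64(0.2658390402793884))
```

View pics/w3.png

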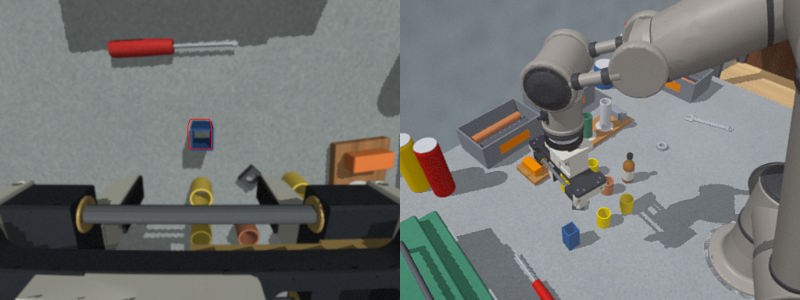

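Blue at (201,134) in the wrist view fits its outline, and the side view shows green and silver standing on the board. Grasping blue.

Call:
carry_out(translation=[[0.001, 0.001, 0.035], [0, 0, 0.035], [0, 0, 0.035], [0, 0, 0.035], [0, 0, 0.03], [0, 0, 0.02], [0, 0, 0], [0, 0, 0], [0, 0, 0], [0, 0, 0]], turn=[[0, 0, 0], [0, 0, 0], [0, 0, 0], [0, 0, 0], [0, 0, 0], [0, 0, 0], [0, 0, 0], [0, 0, 0], [0, 0, 0], [0, 0, 0]], gripper=[-1, -1, -1, -1, -1, -1, -1, 1, 1, 1])

```text
time: 16.75
tool_pos: [0.3775, 0.289, 0.0324]
tool_rot: [-3.14, -0.002, -0.19]
contact_force: [0.1, -0.0, 0.1]
opening: 0.0726
```

Call:
carry_out(translation=[[0, 0, 0], [0, 0, 0], [0, 0, 0], [0, 0, 0], [0, 0, 0], [0, 0, 0], [0, 0, 0], [0, 0, 0]], turn=[[0, 0, 0], [0, 0, 0], [0, 0, 0], [0, 0, 0], [0, 0, 0], [0, 0, 0], [0, 0, 0], [0, 0, 0]], gripper=[1, 1, 1, 1, 1, 1, 1, 1])

```text
time: 17.55
tool_pos: [0.377, 0.2886, 0.0313]
tool_rot: [-3.141, -0.001, -0.19]
contact_force: [1.9, -0.6, 0.3]
opening: 0.0335
```

Call:
carry_out(translation=[[0, 0, -0.03], [0, 0, -0.04], [0, 0, -0.04], [0, 0, -0.04], [0, 0, 0], [0.0327, 0.0314, 0], [0.0327, 0.0314, 0], [0.0327, 0.0314, 0], [0.0327, 0.0314, 0], [0.0327, 0.0314, 0]], turn=[[0, 0, 0], [0, 0, 0], [0, 0, -0.1], [0, 0, -0.09], [0, 0, 0], [0, 0, 0], [0, 0, 0], [0, 0, 0], [0, 0, 0], [0, 0, 0]], gripper=[1, 1, 1, 1, 1, 1, 1, 1, 1, 1])

```text
time: 18.55
tool_pos: [0.5404, 0.1301, 0.1795]
tool_rot: [3.141, 0.003, -0.001]
contact_force: [0.6, 1.1, -2.0]
opening: 0.0339
```

Call:
carry_out(translation=[[0.0327, 0.0314, 0], [0.0327, 0.0314, 0], [0.0327, 0.0314, 0], [0, 0, 0], [0, 0, 0.04], [0, 0, 0.04], [0, 0, 0.03], [0, 0, 0.018], [0, 0, 0], [0, 0, 0]], turn=[[0, 0, 0], [0, 0, 0], [0, 0, 0], [0, 0, 0], [0, 0, 0], [0, 0, 0], [0, 0, 0], [0, 0, 0], [0, 0, 0], [0, 0, 0]], gripper=[1, 1, 1, 1, 1, 1, 1, 1, 1, 1])

```text
time: 19.55
tool_pos: [0.6373, 0.0378, 0.0521]
tool_rot: [-3.141, 0.003, -0.0]
contact_force: [0.7, -0.4, -1.2]
opening: 0.0341
```

Call:
carry_out(translation=[[0, 0, 0.002], [0, 0, 0], [0, 0, 0], [0, 0, 0], [0, 0, 0], [0, 0, 0], [0, 0, 0], [0, 0, -0.03], [0, 0, -0.04], [0, 0, -0.04]], turn=[[0, 0, 0], [0, 0, 0], [0, 0, 0], [0, 0, 0], [0, 0, 0], [0, 0, 0], [0, 0, 0], [0, 0, 0], [0, 0, 0], [0, 0, 0]], gripper=[1, 1, 1, -1, -1, -1, -1, -1, -1, -1])

```text
time: 20.55
tool_pos: [0.638, 0.0374, 0.1621]
tool_rot: [3.142, 0.001, -0.0]
contact_force: [1.4, -0.7, -0.4]
opening: 0.0858
```

Call:
carry_out(translation=[[0, 0, -0.03], [-0.0353, -0.008, 0], [-0.0353, -0.008, 0], [-0.0353, -0.008, 0], [-0.0353, -0.008, 0], [-0.0353, -0.008, 0], [-0.0353, -0.008, 0], [0, 0, 0], [0, 0, 0], [0, 0, 0]], turn=[[0, 0, 0], [0, 0, 0], [0, 0, 0], [0, 0, 0], [0, 0, 0], [0, 0, 0], [0, 0, 0], [0, 0, -0.12], [0, 0, -0.12], [0, 0, -0.11]], gripper=[-1, -0.5, -0.5, -0.5, -0.5, -0.5, -0.5, -0.5, -0.5, -0.5])

```text
time: 21.55
tool_pos: [0.4264, 0.0855, 0.1917]
tool_rot: [3.141, -0.001, 0.355]
contact_force: [-0.4, 0.6, -0.2]
opening: 0.0688
```

```bash
python3 - <<'E'
from h import *
p=read_camera("wrist"); im=p["img"].copy()
cv2.polylines(im,[cv2.convexHull(proj(p,model("copper_tube",.426,.0857,0)).astype(np.float32)).astype(np.int32)],True,(255,0,0),1)
for d in nets.regions_of(p,"copper_tube")[:5]: 
    x0=onplane(p,d["pixel"],.025); print(d["score"],p["img"][d["region"]].mean(0).round(),fit("copper_tube",[(p,d["region"])],x0))
s=read_camera("scene"); b=s["img"]; print(robot.observe()["tool_pos"],robot.observe()["tool_rot"])
cv2.imwrite("pics/w4.png",np.hstack([cv2.resize(im,(400,300)),cv2.resize(b,(400,300))])[:,:,::-1])
E
```

```text
0.98 [123.  83.  64.] (array([0.42841991, 0.08231853]), np.float64(0.35526683926582336))
0.83 [134. 120.  53.] (array([0.52979056, 0.15764629]), np.float64(0.178874209523201))
0.63 [137. 122.  55.] (array([0.51385441, 0.05989115]), np.float64(0.4617275297641754))
0.59 [149. 135.  67.] (array([0.35719101, 0.17956205]), np.float64(0.5728168487548828))
[0.42658253 0.08538514 0.19139485] [ 3.14137598e+00 -4.19220842e-04  3.47622520e-01]
```

View pics/w4.png

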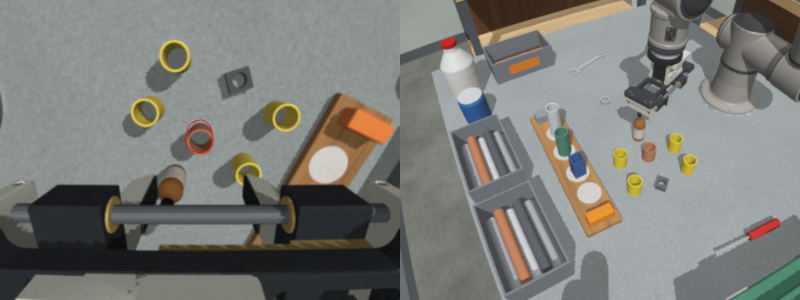

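Copper is under the jaws at wrist (200,138), the bottle at (172,185). In the scene view green, silver and blue all stand on their discs. I'll turn back 0.15 rad for more room at the bottle, then go down.

Call:
carry_out(translation=[[0, 0.001, 0], [0, 0, 0], [0, 0, 0.03], [0, 0, 0.03], [0, 0, 0.03], [0, 0, 0.03], [0, 0, 0.025], [0, 0, 0.02], [0, 0, 0.011], [0, 0, 0]], turn=[[0, 0, 0.08], [0, 0, 0.07], [0, 0, 0], [0, 0, 0], [0, 0, 0], [0, 0, 0], [0, 0, 0], [0, 0, 0], [0, 0, 0], [0, 0, 0]], gripper=[-0.5, -0.5, -0.5, -0.5, -0.5, -0.5, -0.5, -0.5, -0.5, -0.5])

```text
time: 22.7
tool_pos: [0.4262, 0.0843, 0.0142]
tool_rot: [-3.141, 0.003, 0.198]
contact_force: [-0.3, 0.9, 0.4]
opening: 0.069
```

Call:
carry_out(translation=[[0, 0, 0], [0, 0, 0], [0, 0, 0], [0, 0, 0], [0, 0, 0], [0, 0, 0], [0, 0, 0], [0, 0, 0], [0, 0, 0], [0, 0, 0]], turn=[[0, 0, 0], [0, 0, 0], [0, 0, 0], [0, 0, 0], [0, 0, 0], [0, 0, 0], [0, 0, 0], [0, 0, 0], [0, 0, 0], [0, 0, 0]], gripper=[-0.5, 1, 1, 1, 1, 1, 1, 1, 1, 1])

```text
time: 23.7
tool_pos: [0.4272, 0.0844, 0.0155]
tool_rot: [3.141, -0.001, 0.2]
contact_force: [-0.6, 0.4, 5.4]
opening: 0.0393
```

Call:
carry_out(translation=[[0, 0, -0.03], [0, 0, -0.04], [0, 0, -0.04], [0, 0, -0.04], [0, 0, 0], [0.0358, -0.0049, 0], [0.0358, -0.0049, 0], [0.0358, -0.0049, 0], [0.0358, -0.0049, 0], [0.0358, -0.0049, 0]], turn=[[0, 0, 0], [0, 0, 0], [0, 0, 0], [0, 0, 0.1], [0, 0, 0.1], [0, 0, 0], [0, 0, 0], [0, 0, 0], [0, 0, 0], [0, 0, 0]], gripper=[1, 1, 1, 1, 1, 1, 1, 1, 1, 1])

```text
time: 24.7
tool_pos: [0.6067, 0.1091, 0.1643]
tool_rot: [3.141, 0.002, 0.0]
contact_force: [0.5, -0.0, -1.9]
opening: 0.039
```

Call:
carry_out(translation=[[0.0358, -0.0049, 0], [0, 0, 0], [0, 0, 0.03], [0, 0, 0.03], [0, 0, 0.03], [0, 0, 0.025], [0, 0, 0.015], [0, 0, 0], [0, 0, 0]], turn=[[0, 0, 0], [0, 0, 0], [0, 0, 0], [0, 0, 0], [0, 0, 0], [0, 0, 0], [0, 0, 0], [0, 0, 0], [0, 0, 0]], gripper=[1, 1, 1, 1, 1, 1, 1, 1, 1])

```text
time: 25.6
tool_pos: [0.6416, 0.1138, 0.0353]
tool_rot: [3.141, 0.0, -0.0]
contact_force: [-0.0, -0.3, -1.6]
opening: 0.0392
```

Lower 1.5 mm, release, rise, and back off towards the robot so the cameras can see.

Call:
carry_out(translation=[[0, 0, 0.0015], [0, 0, 0], [0, 0, 0], [0, 0, 0], [0, 0, 0], [0, 0, 0], [0, 0, 0], [0, 0, -0.03], [0, 0, -0.04], [0, 0, -0.04]], turn=[[0, 0, 0], [0, 0, 0], [0, 0, 0], [0, 0, 0], [0, 0, 0], [0, 0, 0], [0, 0, 0], [0, 0, 0], [0, 0, 0], [0, 0, 0]], gripper=[1, 1, 1, -1, -1, -1, -1, -1, -1, -1])

```text
time: 26.6
tool_pos: [0.6413, 0.1138, 0.1445]
tool_rot: [3.141, 0.001, -0.0]
contact_force: [0.5, 0.4, 0.1]
opening: 0.0892
```

Call:
carry_out(translation=[[0, 0, -0.04], [0, 0, -0.04], [-0.03, 0.02, 0], [-0.03, 0.02, 0], [-0.03, 0.02, 0], [-0.03, 0.02, 0], [-0.03, 0.02, 0], [-0.03, 0.02, 0], [0, 0, 0], [0, 0, 0]], turn=[[0, 0, 0], [0, 0, 0], [0, 0, 0], [0, 0, 0], [0, 0, 0], [0, 0, 0], [0, 0, 0], [0, 0, 0], [0, 0, 0], [0, 0, 0]], gripper=[-1, -1, -1, -1, -1, -1, -1, -1, -1, -1])

```text
time: 27.6
tool_pos: [0.4618, -0.0065, 0.2243]
tool_rot: [3.141, -0.002, -0.001]
contact_force: [-0.6, 0.3, -0.3]
opening: 0.0917
```

```bash
python3 - <<'E'
from h import *
D=dict(copper_tube=(.642,.1136),blue_tube=(.639,.0377),green_tube=(.639,-.05),silver_tube=(.627,-.1305))
s=read_camera("scene"); q=read_camera("side"); w=read_camera("wrist")
for n,z in D.items():
    for c in (s,q):
        l=[d for d in nets.regions_of(c,n)]; l.sort(key=lambda d:np.hypot(*(onplane(c,d["pixel"],.018+H[n]/2)-z)))
        if l: v,f=fit(n,[(c,l[0]["region"])],z,.018); print(n,round(l[0]["score"],2),"err mm",np.round((v[:2]-z)*1000,1),round(f,2))
a=cv2.resize(s["img"][110:310,130:330],(400,400)); 
x0,y0=140,130; b=cv2.resize(q["img"][y0:y0+130,x0:x0+173],(400,300))
b=np.vstack([b,np.zeros((100,400,3),np.uint8)])
cv2.imwrite("pics/f.png",np.hstack([a,b])[:,:,::-1])
E
```

```text
copper_tube 0.66 err mm [-1.7  0.8] 0.07
copper_tube 0.52 err mm [-3.4  1.6] 0.08
blue_tube 0.95 err mm [-2.5  1.4] 0.05
blue_tube 0.82 err mm [-4.   2.5] 0.05
green_tube 0.89 err mm [1.3 3.5] 0.06
green_tube 0.91 err mm [-2.7  2.3] 0.11
silver_tube 0.86 err mm [ 0.1 -9.1] 0.36
silver_tube 0.84 err mm [-2.6  0.6] 0.56
```

View pics/f.png

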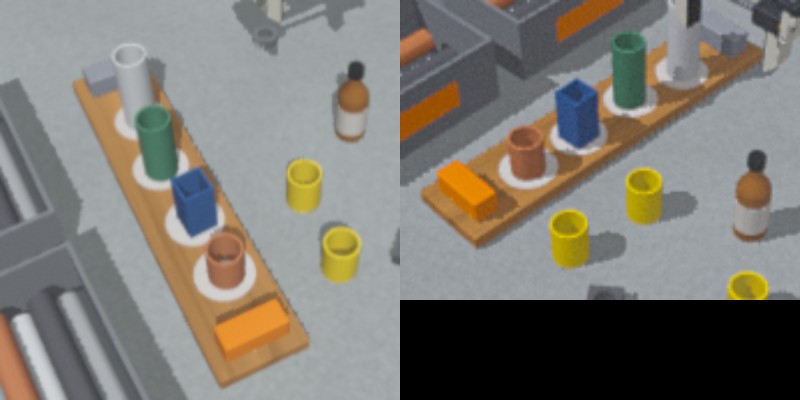

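All four tubes stand inside their discs in the right order, and the bottle is upright. Silver's 9 mm reading comes from a picture where it is partly hidden (fit residual 0.36). Its earlier clear views gave 4 mm. Handing in.

```bash
python3 -c "
from cell import robot
print(robot.hand_in())"
```

```text
the job is handed in; nothing more can be done
None
```

I placed the copper, blue, green and silver tubes on discs 1 to 4, starting from the orange block at the +y end. I handed the job in at about 28 s; the hand-in gives no verdict.

- **Position:** In the last pictures, copper, blue and green fit within about 5 mm of their disc centres (the limit is 13 mm). They stand upright, and the gripper is clear of everything.
- **Silver:** The last two readings disagreed, at about 9 mm and 3 mm off, because silver was partly hidden in both pictures and the fits were poor. Earlier views, taken with silver on its disc, both gave about 4 mm, and the final side picture shows it standing inside its disc.
- **Other things:** The oil bottle is still standing, and the yellow look-alike tubes were not touched.

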